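# Side-load test of a carbon tube with a spring balance

### The job

Put the test load on the carbon tube in the bench jig. Take the spring balance from its cradle, hook it down over the bare tube on the side of the tape band away from the dial gauge, and slide it along with the spring slack until the hook sits on the tape. Then pull it back towards the robot, level and square to the tube, until the broad dark ring on its rod stands at the mouth of the case, never pulling the ring well clear of the mouth, and finish while still holding that pull so the dial can be read; leave the dial gauge and the other things alone.

Things in the scene. Friction and masses are not known exactly. Their poses are not given: they have to be found in the camera images.
- jig: Fixed bend-test jig: plank 110 x 340 x 20, two wooden posts 290 apart with aluminium pipe clamps (26 along the tube, 56 across, tops at 149) holding a level black carbon tube, 25 diameter, 360 long, axis 130 above the bench. Origin: bench level under the tube's middle; y along the tube (free from -130 to 130), x square to it, away from the robot, z up. Sizes in mm. Place and yaw vary.
- tape: Band of beige masking tape, 24 mm wide, 0.5 mm thick, round the black tube: the load station. Fixed. Origin: middle of the band, on the tube's axis, 130 mm above the bench; axes parallel to the jig's, y along the tube.
- cradle: Fixed wooden cradle at the robot's left or right: base 130 x 75 x 12 mm, two notched uprights (12 thick, 62 wide, 60 high) centred at x = -40 and +40 mm, with 68 mm between them free for fingers; notches 28 mm wide, bottoms 45 mm above the bench. Origin: centre of the underside; x along the balance.
- balance: Loose spring balance, about 0.27 kg, lying in the cradle. Square aluminium case 24 x 24 mm, 130 long; grey front cap 28 x 28 (its face, the mouth, 73 mm ahead of the origin); black rear cap 30 x 30, 65 to 77 behind; steel ring to 116 behind. Origin: middle of the case on its axis, 57 mm above the bench in the cradle; x along the axis to the hook, z up. Grip it across its sides about the middle.
- rod (a joint): How far the sprung steel rod (10 mm thick, carries the hook) is drawn out of the mouth, in m: 0 home, end stop 0.075. The spring pulls it home with 1.5 N at 0 plus 0.3 N per mm (13.5 N at 0.040). Two 1 mm grooves show first; the dark load ring is 12 mm long: it begins to show at 0.034, its middle is at the mouth at 0.040, it is just clear at 0.046.
- throat (a point): Centre of the hook's throat, on the balance's axis, 106 mm ahead of its origin plus the rod's extension. Hook: 6 mm steel wire in the balance's x-z plane, a half loop of 18 mm inner radius over this point, open below; its far leg comes down inside face 18 mm ahead and ends, flared, 20 mm below the axis and 28 mm ahead. With the 25 mm tube in it there is 5.5 mm of play all round.
- dial: Loose dial gauge on a magnetic stand, 1.3 kg, beyond the tube (jig's +x side), 45 to 65 mm to +y of the tape. Base 60 x 50 x 55 mm, post 185 high, round dial 56 across at 130 height, 4 mm plunger ending 110 mm to -x of the origin, just short of the tube. Origin: centre of the underside. Leave alone.
- tin: Bystander: metal solvent tin 65 x 100 x 115 mm with red cap and wire handle, 135 high in all, on the side where the cradle is not. Origin: centre of the underside.
- tape_roll: Bystander: roll of masking tape lying flat, 96 mm across, 24 high. Origin: centre of the underside.
- mixing_cup: Bystander: white plastic cup, 72 mm across, 80 high, between robot and jig. Origin: centre of the underside.
Things that resemble listed ones, but are neither listed nor needed, are in the scene too. Of the things shaped like the cradle, the wooden one is meant.

How it is judged:
On the way, in this order (a step that is already met when the one before it is completed fails the run):
1. the hook is over the bare tube, clear of the tape on the side away from the dial gauge (x of throat in the frame of tape between -0.012 and 0.012 m and z of throat in the frame of tape between -0.012 and 0.012 m and y of throat in the frame of tape between -0.2 and -0.016 m), for 0.2 s.
2. the hook, still over the tube, is on the tape band with the spring slack (rod out less than 20 mm) (x of throat in the frame of tape between -0.012 and 0.012 m and z of throat in the frame of tape between -0.012 and 0.012 m and y of throat in the frame of tape between -0.012 and 0.012 m and value of joint rod below 0.02 m), for 0.2 s.
At the end, for the whole second after the job is handed in: Hook over the tube (throat within 12 mm of its axis) and on the tape (within 12 mm of its middle); rod still, drawn 34 to 46 mm, pulling the tube with over 8 N; balance gripped, clear of cradle and bench (over 100 mm high), level and square to the tube within 0.15 rad (x of throat in the frame of tape between -0.012 and 0.012 m and z of throat in the frame of tape between -0.012 and 0.012 m and y of throat in the frame of tape between -0.012 and 0.012 m and value of joint rod between 0.034 and 0.046 m and velocity of joint rod between -0.01 and 0.01 m/s and contact force between balance and jig above 8 N and contact force between the fingers and balance above 3 N and angle between the x axis of balance and the x axis of tape, either way round below 0.15 rad and contact force between balance and cradle below 0.3 N and height (world z) of balance above 0.1 m and linear speed of balance below 0.01 m/s); the arm keeps its last pose, push and grip.
It fails at once if the tube is overloaded: the ring is pulled more than 10 mm clear of the mouth (rod beyond 56 mm) (value of joint rod above 0.056 m).
It fails at once if the dial gauge is moved more than 8 mm or tipped (distance of dial from where it was at the start of the episode above 0.008 m or angle between dial's own z axis and vertical above 0.1 rad).
It fails at once if a bystander is moved more than 25 mm or tipped (distance of any of tin, tape_roll, mixing_cup from where it was at the start of the episode above 0.025 m or angle between any of tin, mixing_cup's own z axis and vertical above 0.4 rad).
It also fails if it takes over 58 s, if anything falls off the work surface, if the arm or the gripper's body presses on something with over 40 N, if the wrist force passes 120 N, or if a joint passes its speed limit or range.

### The arm

A 6-joint arm with a two-finger parallel gripper is mounted at the origin on the work surface. World frame = base frame: x ahead of the robot, y to its left, z up, the work surface at z = 0. Lengths are in m, angles in rad, forces in N, time in s.
With the tool pointing down it reaches from about 0.275 to 0.975 m from the base axis. Payload 8.4 kg.
Tool frame: the origin (TCP) lies at the very end of the fingers, on their centre line; the grasp point (between the pads) lies 19 mm behind it; z points along the fingers, y is the direction in which the jaws open and shut (so a half turn about z gives the same grasp; the last joint's range is limited). The gripper opens to 92 mm and grips with 3 to 60 N. Pads are 20 mm wide; open, the fingers measure 128 mm over their backs; the gripper's body (75 mm by 189 mm) begins 69 mm behind the grasp point.
Start: joints at [1.324, 0.353, 1.633, -0, 1.155, -0.002], TCP at [0.151, 0.606, 0.215] pointing down, gripper open.
Joint ranges: [-2.63, 2.63], [-0.92, 2.1], [0.06, 2.66], [-1.3, 4.44], [0, 2.69], [-3.02, 3.02]. Speed limits (rad/s): [2.22, 2.22, 2.79, 3.14, 3.14, 3.14].

### API

Orientations are given as a unit quaternion [x, y, z, w].
In Python, from cell import monitor, viewer, r gives the robot as it stands.
- The arm moves only by the tool jog_arm, never from a script. Its argument "moves" is a list that holds one entry, the list of rows, each a list of 7 numbers: the opening, from 0 (shut) to 1 (fully open), then the shift along the tool's x, y, z in mm, then the turn, a rotation vector about the tool's x, y, z in degrees. A call has 1 to 12 rows; each row shifts and turns the commanded pose from where the row before left it, along the tool's axes as they then stand; what a row does not reach is not made up. A row lasts 1/12 s, in which the tool goes at most 41.7 mm and 7.16 degrees, less where a joint would pass 70% of its speed; a pose out of reach is approached as far as the arm can. A call with a gripper value outside its range is refused whole. The fingers move at their own pace and stop on an object; "grip_force" is the grip in N (left out, the last holds). Time passes only in rows, so rows that do not move let the fingers close. It gives the time, the measured TCP pose, the force and the opening at its end, in the units of the state.
- monitor.get_obs(): the state, without advancing time (a new reading comes with each control period).
- viewer.grab_frame(name): name is "scene" or "top" or "wrist"; returns a dict with "pixels" (384x512x3 uint8, blue, green, red), "depth" (384x512 float32, m along the optical axis (not along the pixel's ray), 0 where there is no reading), "mtx" (3x3 intrinsics, pixels), "R" (3x3) and "t" (3): a world point X has camera coordinates R X + t; the wrist camera has in their place "tool_from_camera" (4x4, takes a point from camera to tool coordinates, whose origin is the TCP and whose axes are the flange's). Camera axes: x right, y down, z forward; pixel columns grow to the right and rows downward; lengths in m; the calibration is good to about 2 mm. A picture is of the moment at which its call begins: read the wrist's pose just before it.
- r.job_done(): hands the job in, once; it reports no verdict.
The state is a dict: "clock": time; "joint_pos": joint angles; "qvel": joint speeds; "tau": joint torques, N m; "tcp_pos": TCP position; "tool_rot": TCP orientation; "force": force on the tool from outside, world axes, zero at the start; "moment": the same for the moment, N m; "finger_gap": finger opening in m.
Only numpy, scipy, OpenCV 4.12 (cv2) and the standard library are available. Lean on these libraries where they do the work, as an engineer would, in place of code of your own. Each camera call takes 0.05 s, during which the arm holds its last target. There are 200 camera calls.

## Working session

There is one attempt and no reset: what is moved stays moved. The work goes in short steps, Python scripts to look and compute and a tool call to move; the robot and the scene stay as the last step left them, time stands still between calls to the robot, and variables do not carry over. Pictures are saved under pics/ and viewed, about 8 in all and at most 12, crops included, and the job is handed in when it is done.

Besides the shell and the picture viewer there is one more tool, called as name([rows], argument=value, ...), one row to a line, values as JSON. jog_arm: Moves the arm, as the interface text tells. Its arguments: {"type":"object","properties":{"moves":{"type":"array","items":{"type":"array","items":{"type":"array","items":{"type":"number"}}}},"grip_force":{"type":"number"}},"required":["moves"]}

```bash
ls; mkdir -p pics; cat > h.py <<'E'
import numpy as np, cv2, pickle
from cell import monitor, viewer, r
def grab(n, tag):
    o=monitor.get_obs(); f=viewer.grab_frame(n); f['obs']=o
    pickle.dump(f,open(f'pics/{tag}.pkl','wb')); cv2.imwrite(f'pics/{tag}.png',f['pixels']); return f
def load(tag): return pickle.load(open(f'pics/{tag}.pkl','rb'))
def cloud(f):
    d=f['depth'].astype(float); v,u=np.indices(d.shape); K=f['mtx']
    P=np.stack([(u-K[0,2])/K[0,0]*d,(v-K[1,2])/K[1,1]*d,d],-1)
    if 'R' in f: W=(P-np.asarray(f['t']).ravel())@f['R']
    else:
        from scipy.spatial.transform import Rotation as Ro
        T=f['tool_from_camera']; W=(P@T[:3,:3].T+T[:3,3])@Ro.from_quat(f['obs']['tool_rot']).as_matrix().T+f['obs']['tcp_pos']
    W[d==0]=np.nan; return W
E
python3 - <<'E'
from h import *
a=grab('scene','s0');b=grab('top','t0')
for f in(a,b): print(f['mtx'],-f['R'].T@np.ravel(f['t']))
print(monitor.get_obs())
E
```

```text
pics
[[376.24614941   0.         255.97327724]
 [  0.         376.24614941 191.97243598]
 [  0.           0.           1.        ]] [1.08548208 0.27270429 0.84036667]
[[435.94515579   0.         262.28038439]
 [  0.         435.94515579 189.75253337]
 [  0.           0.           1.        ]] [0.21584453 0.03881732 1.41235073]
{'clock': 0.1, 'joint_pos': array([ 1.32356950e+00,  3.53548075e-01,  1.63401999e+00, -2.82655635e-05,
        1.15520634e+00, -2.38934067e-03]), 'qvel': array([-0.00065812, -0.00089863, -0.00143092, -0.00080071,  0.00082705,
       -0.00044852]), 'tau': array([ 4.75957750e-04, -5.94906628e+01, -3.34929729e+01,  6.97349827e-02,
        1.84609898e-02, -1.78578227e-05]), 'tcp_pos': array([0.15139803, 0.605949  , 0.21397503]), 'tool_rot': array([ 1.22107513e-01,  9.92516703e-01, -5.87887655e-04, -6.07287638e-05]), 'force': array([ 0.10452931,  0.29873229, -0.31457886]), 'moment': array([0.00090951, 0.02443958, 0.02769304]), 'finger_gap': 0.0922147135986283}
```

View pics/s0.png

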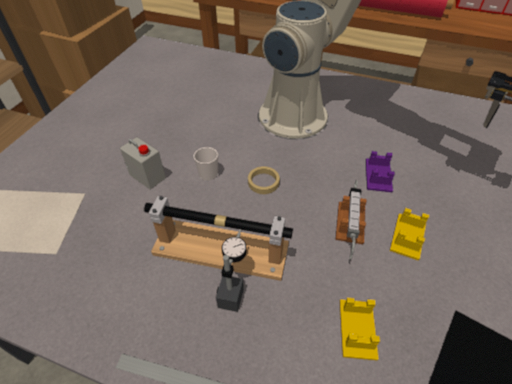

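View pics/t0.png

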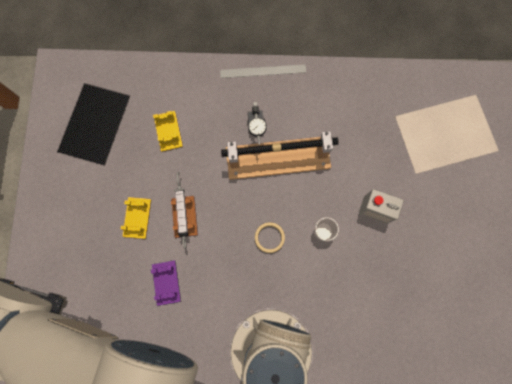

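```bash
python3 - <<'E'
from h import *
t=load('t0');s=load('s0');p=t['pixels']
a=cv2.resize(p[165:265,140:230],None,fx=5,fy=5,interpolation=2)
b=cv2.resize(s['pixels'][170:270,315:405],None,fx=5,fy=5,interpolation=2)[:500,:350]
cv2.imwrite('pics/c1.png',np.hstack([a,b]))
W=cloud(t);np.set_printoptions(precision=3,suppress=True)
# tube: dark points z 0.12-.15
hsv=cv2.cvtColor(p,cv2.COLOR_BGR2HSV)
uv=np.indices(p.shape[:2])
roi=(uv[0]>130)&(uv[0]<165)&(uv[1]>215)&(uv[1]<345)
z=W[...,2]
m=roi&(z>.125)&(z<.15)&(hsv[...,2]<60)
Q=W[m];c=np.median(Q,0);print('tube n',m.sum(),c)
vx,vy,x0,y0=cv2.fitLine(Q[:,:2].astype(np.float32),cv2.DIST_HUBER,0,.001,.001).ravel();print(vx,vy,x0,y0,'ztop',np.percentile(Q[:,2],[50,90,98]))
tp=roi&(z>.125)&(hsv[...,1]>50)&(hsv[...,2]>110)&(uv[1]>262)&(uv[1]<292)
print('tape',tp.sum(),W[tp].mean(0),np.ptp(uv[1][tp]),W[tp][:,1].min(),W[tp][:,1].max())
# balance
roi=(uv[0]>165)&(uv[0]<262)&(uv[1]>160)&(uv[1]<205)
for lo,hi in((.062,.09),):
  m=roi&(z>lo)&(z<hi);Q=W[m];print('bal',m.sum(),Q.mean(0),Q.min(0),Q.max(0))
  l=cv2.fitLine(Q[:,:2].astype(np.float32),cv2.DIST_HUBER,0,.001,.001).ravel();print(l)
  s_=(Q[:,:2]-l[2:])@l[:2];print(np.percentile(s_,[0,1,50,99,100]))
for n,(u,v) in dict(dial=(257,127),roll=(270,238),cup=(326,230),tin=(383,206)).items(): print(n,W[v,u])
E
```

```text
tube n 471 [ 0.612 -0.022  0.141]
0.14041227 -0.9900931 0.612536 -0.023822736 ztop [0.141 0.145 0.147]
tape 94 [0.612 0.001 0.139] 26 -0.04036234985318997 0.03799430347702983
bal 467 [0.417 0.291 0.07 ] [0.306 0.264 0.062] [0.541 0.319 0.085]
[0.989 0.148 0.417 0.291]
[-0.113 -0.104 -0.001  0.117  0.125]
dial [0.674 0.062 0.137]
roll [0.347 0.011 0.001]
cup [ 0.378 -0.17   0.003]
tin [ 0.443 -0.326  0.114]
```

View pics/c1.png

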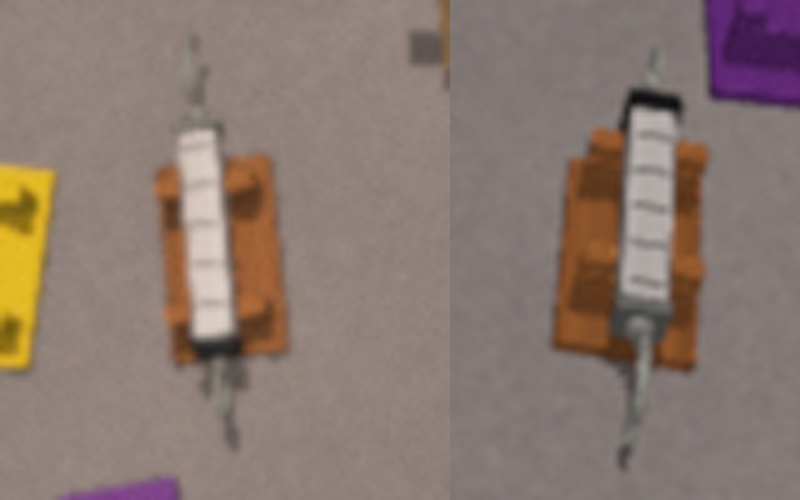

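Candidates: wooden cradle with balance, top image (184,214); yellow (136,218), yellow (168,130) and purple (165,283) are decoys. The crop confirms the choice: the wooden cradle holds the balance, grey mouth and hook pointing away from the robot (+x), and black cap and ring near it. The tape is at (277,147). The dial is on its left (+y), so the hook goes on the right side.

jog_arm([
  [[1, 0, 0, 0, 0, 0, -5.6], [1, 0, 0, 0, 0, 0, -5.6], [1, 0, 0, 0, 0, 0, -5.6], [1, 0, 0, 0, 0, 0, -5.6], [1, -24, -36, 0, 0, 0, 0], [1, -24, -36, 0, 0, 0, 0], [1, -24, -36, 0, 0, 0, 0], [1, -24, -36, 0, 0, 0, 0], [1, -24, -36, 0, 0, 0, 0], [1, -24, -36, 0, 0, 0, 0], [1, -24, -36, 0, 0, 0, 0], [1, -24, -36, 0, 0, 0, 0]],
])

```text
clock: 1.1
tcp_pos: [0.3756, 0.3571, 0.2145]
tool_rot: [-0.073, 0.997, -0.0, -0.0]
force: [0.1, 0.4, 0.1]
finger_gap: 0.0921
```

```bash
python3 - <<'E'
from h import *
np.set_printoptions(precision=4,suppress=True)
w=grab('wrist','w0');print(w['tool_from_camera'],w['mtx'][0,0],w['obs']['tcp_pos'],w['obs']['tool_rot'],w['obs']['force'])
E
```

```text
[[ 0.0002 -0.9674 -0.2533  0.0731]
 [ 1.      0.0003 -0.0004 -0.0016]
 [ 0.0005 -0.2533  0.9674 -0.1715]
 [ 0.      0.      0.      1.    ]] 338.6420259507987 [0.3756 0.3571 0.2145] [-0.0731  0.9973 -0.0001 -0.0001] [0.0949 0.3648 0.0912]
```

View pics/w0.png

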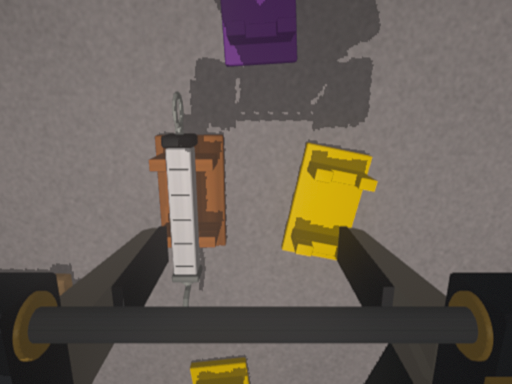

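The wrist view shows the balance at (182,210) in the wooden cradle, with the ring at (178,105) and the mouth at (186,278). The yellow decoy is at (330,200). Next I fit the balance axis from depth.

```bash
python3 - <<'E'
from h import *
np.set_printoptions(precision=4,suppress=True)
w=load('w0');W=cloud(w);p=w['pixels'];uv=np.indices(p.shape[:2]);z=W[...,2]
hsv=cv2.cvtColor(p,cv2.COLOR_BGR2HSV)
roi=(uv[0]>150)&(uv[0]<272)&(uv[1]>160)&(uv[1]<205)
print('z dist case',np.percentile(z[roi&(hsv[...,2]>150)&(hsv[...,1]<60)],[5,50,95]))
m=(roi&(hsv[...,2]>140)&(hsv[...,1]<60)&(z>.06)&(z<.08))
Q=W[m];l=cv2.fitLine(Q[:,:2].astype(np.float32),cv2.DIST_HUBER,0,.001,.001).ravel();print(m.sum(),l,np.degrees(np.arctan2(l[1],l[0])))
s=(Q[:,:2]-l[2:])@l[:2];t=(Q[:,:2]-l[2:])@[-l[1],l[0]];print(np.percentile(s,[0,2,98,100]),np.percentile(t,[0,2,98,100]))
a,b=np.percentile(s,[1,99]);print('mid',l[2:]+l[:2]*(a+b)/2)
mb=(uv[0]>128)&(uv[0]<152)&(uv[1]>158)&(uv[1]<202)&(hsv[...,2]<60)&(z>.05); print('rear cap mean',W[mb].mean(0), ((W[mb][:,:2]-l[2:])@l[:2]).min())
E
```

```text
z dist case [nan nan nan]
2724 [0.9888 0.1492 0.4104 0.2901] 8.579937
[-0.0584 -0.0564  0.0623  0.0652] [-0.0121 -0.0111  0.011   0.0115]
mid [0.4135 0.2905]
rear cap mean [0.342  0.2833 0.071 ] -0.07349546889264459
```

jog_arm([
  [[1, -14.5, -36, 0, 0, 0, 0], [1, -14.5, -35, 0, 0, 0, 0], [1, 0, 0, 0, 0, 0, 0], [1, 0, 0, 35, 0, 0, 0], [1, 0, 0, 35, 0, 0, 0], [1, 0, 0, 35, 0, 0, 0], [1, 0, 0, 30, 0, 0, 0], [1, 0, 0, 25, 0, 0, 0], [1, 0, 0, 16, 0, 0, 0], [1, 0, 0, 0, 0, 0, 0], [1, 0, 0, 0, 0, 0, 0]],
], grip_force=40)

```text
clock: 2.07
tcp_pos: [0.4131, 0.2928, 0.038]
tool_rot: [-0.073, 0.997, -0.001, -0.001]
force: [-0.2, -0.9, -0.6]
finger_gap: 0.0917
```

jog_arm([
  [[0, 0, 0, 0, 0, 0, 0], [0, 0, 0, 0, 0, 0, 0], [0, 0, 0, 0, 0, 0, 0], [0, 0, 0, 0, 0, 0, 0], [0, 0, 0, 0, 0, 0, 0], [0, 0, 0, 0, 0, 0, 0], [0, 0, 0, 0, 0, 0, 0], [0, 0, 0, 0, 0, 0, 0], [0, 0, 0, 0, 0, 0, 0], [0, 0, 0, 0, 0, 0, 0]],
])

```text
clock: 2.9
tcp_pos: [0.4138, 0.2929, 0.0386]
tool_rot: [-0.073, 0.997, -0.0, -0.0]
force: [-0.0, 0.2, -0.4]
finger_gap: 0.0273
```

jog_arm([
  [[0, 0, 0, 0, 0, 0, 0], [0, 0, 0, 0, 0, 0, 0], [0, 0, 0, 0, 0, 0, 0], [0, 0, 0, 0, 0, 0, 0], [0, 0, 0, -10, 0, 0, 0], [0, 0, 0, -20, 0, 0, 0], [0, 0, 0, -30, 0, 0, 0], [0, 0, 0, -30, 0, 0, 0], [0, 0, 0, -30, 0, 0, 0], [0, 0, 0, -30, 0, 0, 0], [0, 0, 0, -20, 0, 0, 0], [0, 0, 0, 0, 0, 0, 0]],
])

```text
clock: 3.9
tcp_pos: [0.4157, 0.2942, 0.2134]
tool_rot: [-0.073, 0.997, 0.002, 0.003]
force: [-0.2, 0.8, -2.5]
finger_gap: 0.0238
```

```bash
python3 - <<'E'
from h import *
np.set_printoptions(precision=4,suppress=True)
w=grab('wrist','w1');s=grab('scene','s1');t=grab('top','t1');o=monitor.get_obs();print(o['tcp_pos'],o['force'],o['moment'],o['finger_gap'])
c=cv2.resize(s['pixels'][130:300,130:400],(800,504));cv2.imwrite('pics/c2.png',c)
E
```

```text
[0.4132 0.2924 0.2078] [-0.8785 -0.128  -3.1481] [ 0.0879  0.1023 -0.0199] 0.02361021954338628
```

View pics/c2.png

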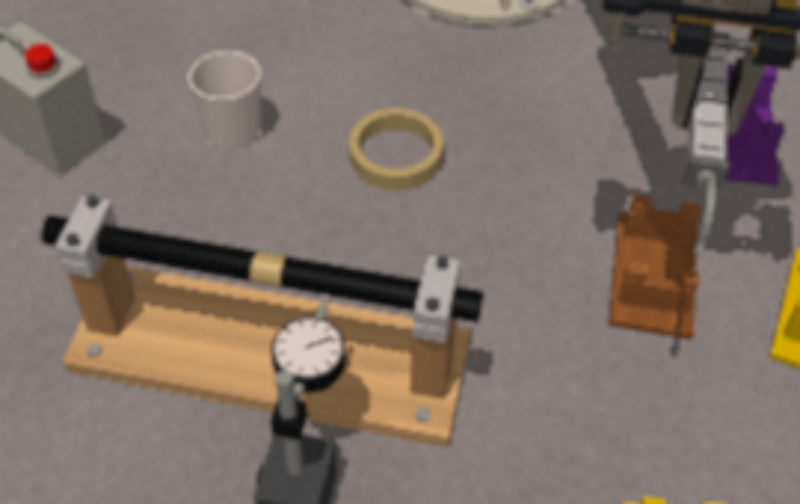

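The balance is lifted, gripped at mid-case, with its hook forward at crop (705,210). The tape is at crop (267,268), and the dial is on its left-jig side. Next I measure tube, tape and hook.

```bash
python3 - <<'E'
from h import *
from scipy.optimize import least_squares
np.set_printoptions(precision=4,suppress=True)
def tube(f,tag):
    W=cloud(f);p=f['pixels'];hsv=cv2.cvtColor(p,cv2.COLOR_BGR2HSV)
    x,y,z=np.moveaxis(W,-1,0)
    ax=np.array([.99,.14]);c0=np.array([.6125,0]);
    a=(x-c0[0])*ax[0]+(y-c0[1])*ax[1]; b=-(x-c0[0])*ax[1]+(y-c0[1])*ax[0]
    reg=(abs(a)<.03)&(abs(b)<.14)&(z>.115)&(z<.16)
    m=reg&(hsv[...,2]<60)&(b>-.14)&(b<.1)
    Q=W[m]
    g=lambda q:np.hypot((Q[:,0]-q[0])*np.cos(q[1])+(Q[:,1])*np.sin(q[1]),Q[:,2]-q[2])-.0125
    s=least_squares(g,[.6125,.14,.13],loss='soft_l1',f_scale=.002);q=s.x
    print(tag,m.sum(),'x at y=0, yaw, z',q,'rms',np.sqrt((s.fun**2).mean()))
    tp=reg&(abs(b)<.05)&(hsv[...,1]>50)&(hsv[...,2]>110)&(z>.13)
    T=W[tp]; bb=-(T[:,0]-q[0])*np.sin(q[1])+T[:,1]*np.cos(q[1])
    med=np.median(bb);k=abs(bb-med)<.02
    print('tape n',k.sum(),'b range',np.percentile(bb[k],[0,2,50,98,100]),'mean',T[k].mean(0),'b=0 pt',q[0])
    cl=(abs(a)<.035)&(abs(b)<.18)&(z>.14)&(hsv[...,2]>110)&(hsv[...,1]<60)
    print('clamps b',np.percentile(b[cl&(b<0)],[2,50,98]),np.percentile(b[cl&(b>0)],[2,50,98]))
for n in('s0','s1','t0','t1'): tube(load(n),n)
for n in('s1','t1'):
    f=load(n);W=cloud(f);o=f['obs'];a=.1472
    d=W-np.array([.4133,.2925,0]);X=d[...,0]*np.cos(a)+d[...,1]*np.sin(a);Y=-d[...,0]*np.sin(a)+d[...,1]*np.cos(a);Z=d[...,2]
    k=(X>.02)&(X<.16)&(abs(Y)<.03)&(Z>.17)&(Z<.26)
    for lo in np.arange(.02,.16,.01):
        kk=k&(X>=lo)&(X<lo+.01)
        if kk.sum(): print(n,'%.3f'%lo,kk.sum(),'Y',np.median(Y[kk]),'Z max/med',Z[kk].max(),np.median(Z[kk]),'Xmax',X[kk].max())
E
```

```text
s0 841 x at y=0, yaw, z [0.6108 0.1408 0.1312] rms 0.0012525950360804448
tape n 103 b range [-0.0112 -0.0101  0.0015  0.0125  0.0133] mean [0.6165 0.0022 0.1405] b=0 pt 0.6108133768212443
clamps b [-0.166  -0.1513 -0.1416] [0.1229 0.1356 0.1479]
s1 832 x at y=0, yaw, z [0.6107 0.1408 0.1314] rms 0.0012570793598208386
tape n 106 b range [-0.0123 -0.0106  0.001   0.0126  0.0136] mean [0.6165 0.0016 0.1406] b=0 pt 0.6107303195480009
clamps b [-0.1659 -0.1518 -0.1415] [0.1229 0.1358 0.1479]
t0 377 x at y=0, yaw, z [0.6149 0.1427 0.1307] rms 0.0024414326047148016
tape n 77 b range [-0.0152 -0.0124  0.0024  0.0161  0.0195] mean [0.6115 0.0016 0.1403] b=0 pt 0.6149485170277831
clamps b [-0.1667 -0.1537 -0.1415] [0.1231 0.1354 0.1484]
t1 382 x at y=0, yaw, z [0.614  0.1415 0.1307] rms 0.002562807511620135
tape n 78 b range [-0.0146 -0.0131  0.0021  0.016   0.0194] mean [0.6114 0.0014 0.1404] b=0 pt 0.6140177744088939
clamps b [-0.1665 -0.1531 -0.1413] [0.1229 0.1351 0.1482]
s1 0.020 40 Y -0.0024261361728589357 Z max/med 0.24399095604801022 0.2426121729639577 Xmax 0.029941390271680225
s1 0.03
[... 728 characters left out ...]
60991272886357 Xmax 0.09903320252132945
s1 0.100 9 Y -0.0012483399552863858 Z max/med 0.2567186590766701 0.25391162908527276 Xmax 0.1097515853674855
s1 0.110 14 Y -0.0006439397850188742 Z max/med 0.2564416203864286 0.25257839929820924 Xmax 0.11938851259599376
s1 0.120 27 Y -0.001293977681232971 Z max/med 0.25113470590567055 0.24383373562279984 Xmax 0.12997144510013922
s1 0.130 24 Y -0.0009631804322792412 Z max/med 0.23825902412936376 0.2240205317486575 Xmax 0.13660723598414745
t1 0.120 5 Y -0.00216333169119547 Z max/med 0.24225524981882754 0.23687039009776095 Xmax 0.1295763863397888
t1 0.130 1 Y -0.0035637715573179976 Z max/med 0.22501687448693264 0.22501687448693264 Xmax 0.13054849076462408
```

jog_arm([
  [[0, -2, -16, 0, 0, 0, 0], [0, -4, -31, 0, 0, 0, 0], [0, -4, -35, 0, 0, 0, 0], [0, -4, -35, 0, 0, 0, 0], [0, -4, -35, 0, 0, 0, 0], [0, -4, -35, 0, 0, 0, 0], [0, -4, -35, 0, 0, 0, 0], [0, -4, -35, 0, 0, 0, 0], [0, -4, -35, 0, 0, 0, 0], [0, -4, -35, 0, 0, 0, 0], [0, -4, -31, 0, 0, 0, 0], [0, -2, -17, 0, 0, 0, 0]],
])

```text
clock: 5.05
tcp_pos: [0.5113, -0.0746, 0.2065]
tool_rot: [-0.072, 0.997, -0.0, -0.002]
force: [-0.8, 0.8, -2.9]
finger_gap: 0.0237
```

jog_arm([
  [[0, 0, 0, 10, 0, 0, 0], [0, 0, 0, 10, 0, 0, 0], [0, 0, 0, 0, 0, 0, 0], [0, 0, 0, 0, 0, 0, 0], [0, 0, 0, 0, 0, 0, 0]],
])

```text
clock: 5.47
tcp_pos: [0.5114, -0.0706, 0.188]
tool_rot: [-0.074, 0.997, 0.0, -0.001]
force: [-0.2, -1.1, -2.4]
finger_gap: 0.0237
```

```bash
cat > hook.py <<'E'
from h import *
from scipy.spatial.transform import Rotation as Ro
np.set_printoptions(precision=4,suppress=True)
def hook(tag,crop=True):
    s=grab('scene',tag);W=cloud(s);o=s['obs'];print(o['clock'],o['tcp_pos'],o['tool_rot'],o['force'],o['finger_gap'])
    R=Ro.from_quat(o['tool_rot']).as_matrix();D=(W-o['tcp_pos'])@R
    X,Y,Z=-D[...,0],D[...,1],-D[...,2]   # ahead, left, up rel TCP
    k=(X>.02)&(X<.2)&(abs(Y)<.025)&(Z>-.02)&(Z<.08)
    for lo in np.arange(.02,.2,.01):
        kk=k&(X>=lo)&(X<lo+.01)
        if kk.sum(): print('%.2f'%lo,kk.sum(),'Y %.4f Zmax %.4f Zmed %.4f Zmin %.4f Xmax %.4f'%(np.median(Y[kk]),Z[kk].max(),np.median(Z[kk]),Z[kk].min(),X[kk].max()))
    if crop: cv2.imwrite(f'pics/{tag}c.png',cv2.resize(s['pixels'][120:260,140:300],(800,600)[:2] if 0 else (686,600),interpolation=2))
E
python3 -c "
from hook import *
hook('s2')"
```

```text
5.4667 [ 0.5114 -0.0706  0.188 ] [-0.0737  0.9973  0.0002 -0.0006] [-0.2349 -1.127  -2.4108] 0.023699863062104753
0.02 43 Y 0.0037 Zmax 0.0340 Zmed 0.0312 Zmin 0.0099 Xmax 0.0299
0.03 44 Y 0.0027 Zmax 0.0337 Zmed 0.0313 Zmin 0.0083 Xmax 0.0400
0.04 38 Y 0.0036 Zmax 0.0338 Zmed 0.0314 Zmin 0.0124 Xmax 0.0495
0.05 39 Y 0.0031 Zmax 0.0337 Zmed 0.0310 Zmin 0.0102 Xmax 0.0597
0.06 40 Y 0.0013 Zmax 0.0347 Zmed 0.0326 Zmin 0.0107 Xmax 0.0699
0.07 85 Y 0.0025 Zmax 0.0361 Zmed 0.0258 Zmin 0.0051 Xmax 0.0798
0.08 9 Y 0.0012 Zmax 0.0301 Zmed 0.0242 Zmin 0.0191 Xmax 0.0881
0.09 11 Y -0.0001 Zmax 0.0423 Zmed 0.0378 Zmin 0.0231 Xmax 0.0989
0.10 12 Y -0.0005 Zmax 0.0436 Zmed 0.0424 Zmin 0.0396 Xmax 0.1099
0.11 11 Y -0.0003 Zmax 0.0435 Zmed 0.0399 Zmin 0.0389 Xmax 0.1198
0.12 27 Y 0.0002 Zmax 0.0402 Zmed 0.0302 Zmin 0.0062 Xmax 0.1299
0.13 15 Y -0.0002 Zmax 0.0309 Zmed 0.0079 Zmin 0.0014 Xmax 0.1350
```

View pics/s2c.png

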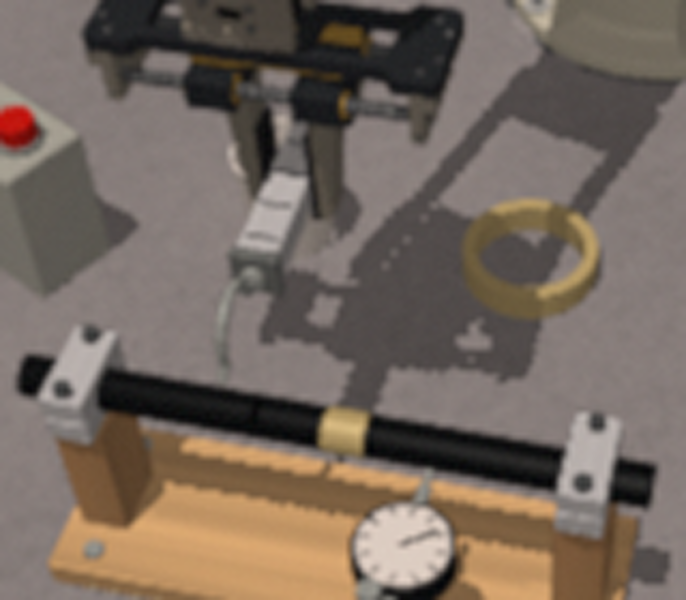

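jog_arm([
  [[0, -1.5, 0, 8, 0, 0, 0], [0, 0, 0, 8, 0, 0, 0], [0, 0, 0, 8, 0, 0, 0], [0, 0, 0, 8, 0, 0, 0], [0, 0, 0, 6, 0, 0, 0], [0, 0, 0, 6, 0, 0, 0], [0, 0, 0, 6, 0, 0, 0], [0, 0, 0, 5, 0, 0, 0], [0, 0, 0, 5, 0, 0, 0], [0, 0, 0, 4, 0, 0, 0], [0, 0, 0, 0, 0, 0, 0], [0, 0, 0, 0, 0, 0, 0]],
])

```text
clock: 6.52
tcp_pos: [0.5134, -0.0715, 0.1244]
tool_rot: [-0.073, 0.997, 0.0, -0.0]
force: [-1.1, -0.2, -1.6]
finger_gap: 0.0239
```

```bash
python3 -c "
from hook import *
hook('s3')"
```

```text
6.5167 [ 0.5134 -0.0715  0.1244] [-0.073   0.9973  0.     -0.0002] [-1.1356 -0.1585 -1.5865] 0.023895783877723616
0.02 36 Y 0.0038 Zmax 0.0345 Zmed 0.0321 Zmin 0.0092 Xmax 0.0297
0.03 39 Y 0.0022 Zmax 0.0346 Zmed 0.0315 Zmin 0.0105 Xmax 0.0399
0.04 41 Y 0.0030 Zmax 0.0339 Zmed 0.0312 Zmin 0.0095 Xmax 0.0500
0.05 38 Y 0.0019 Zmax 0.0348 Zmed 0.0313 Zmin 0.0104 Xmax 0.0600
0.06 34 Y 0.0015 Zmax 0.0357 Zmed 0.0326 Zmin 0.0123 Xmax 0.0700
0.07 75 Y 0.0034 Zmax 0.0363 Zmed 0.0253 Zmin 0.0076 Xmax 0.0797
0.08 11 Y 0.0003 Zmax 0.0342 Zmed 0.0239 Zmin 0.0206 Xmax 0.0896
0.09 15 Y 0.0003 Zmax 0.0430 Zmed 0.0286 Zmin 0.0136 Xmax 0.0998
0.10 65 Y 0.0017 Zmax 0.0443 Zmed 0.0189 Zmin 0.0159 Xmax 0.1100
0.11 133 Y 0.0015 Zmax 0.0444 Zmed 0.0146 Zmin -0.0009 Xmax 0.1200
0.12 30 Y 0.0001 Zmax 0.0401 Zmed 0.0183 Zmin 0.0030 Xmax 0.1297
0.13 11 Y -0.0006 Zmax 0.0288 Zmed 0.0066 Zmin 0.0023 Xmax 0.1337
```

View pics/s3c.png

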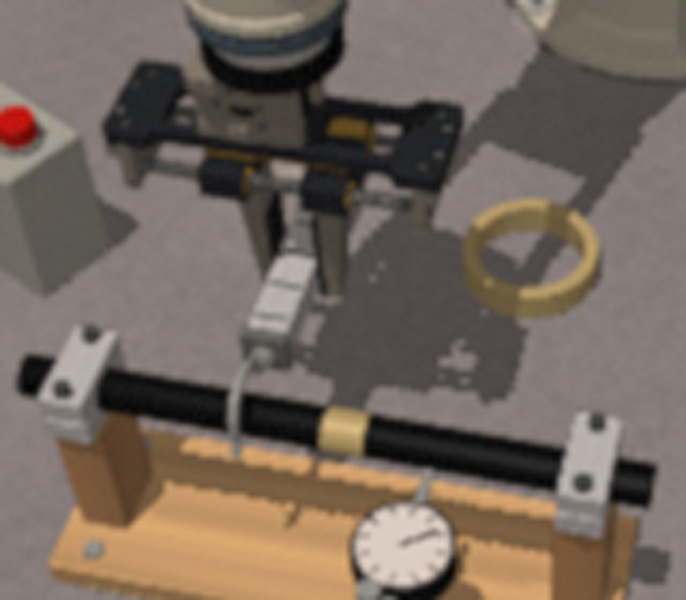

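The hook straddles the bare tube at crop (235,410), well to the left of the tape at (344,430), and there is no contact force. I lower it the last 14 mm and dwell.

jog_arm([
  [[0, 0, 0, 4, 0, 0, 0], [0, 0, 0, 4, 0, 0, 0], [0, 0, 0, 3, 0, 0, 0], [0, 0, 0, 3, 0, 0, 0], [0, 0, 0, 0, 0, 0, 0], [0, 0, 0, 0, 0, 0, 0], [0, 0, 0, 0, 0, 0, 0], [0, 0, 0, 0, 0, 0, 0], [0, 0, 0, 0, 0, 0, 0], [0, 0, 0, 0, 0, 0, 0]],
])

```text
clock: 7.4
tcp_pos: [0.5136, -0.0715, 0.1107]
tool_rot: [-0.073, 0.997, -0.0, 0.0]
force: [-0.0, -0.2, -2.6]
finger_gap: 0.0239
```

```bash
python3 -c "
from hook import *
hook('s4')"
```

```text
7.4 [ 0.5136 -0.0715  0.1107] [-0.073   0.9973 -0.      0.0001] [-0.0204 -0.169  -2.6493] 0.023903334340003767
0.02 38 Y 0.0030 Zmax 0.0339 Zmed 0.0313 Zmin 0.0112 Xmax 0.0298
0.03 36 Y 0.0012 Zmax 0.0347 Zmed 0.0314 Zmin 0.0104 Xmax 0.0399
0.04 38 Y 0.0049 Zmax 0.0349 Zmed 0.0313 Zmin 0.0102 Xmax 0.0499
0.05 40 Y 0.0022 Zmax 0.0346 Zmed 0.0316 Zmin 0.0103 Xmax 0.0598
0.06 32 Y 0.0006 Zmax 0.0358 Zmed 0.0329 Zmin 0.0261 Xmax 0.0698
0.07 77 Y 0.0019 Zmax 0.0348 Zmed 0.0256 Zmin 0.0048 Xmax 0.0800
0.08 8 Y 0.0007 Zmax 0.0308 Zmed 0.0240 Zmin 0.0191 Xmax 0.0899
0.09 14 Y 0.0009 Zmax 0.0427 Zmed 0.0312 Zmin 0.0283 Xmax 0.0999
0.10 63 Y 0.0015 Zmax 0.0455 Zmed 0.0327 Zmin 0.0288 Xmax 0.1098
0.11 136 Y 0.0021 Zmax 0.0445 Zmed 0.0288 Zmin 0.0139 Xmax 0.1198
0.12 27 Y 0.0001 Zmax 0.0382 Zmed 0.0289 Zmin 0.0086 Xmax 0.1295
0.13 10 Y -0.0008 Zmax 0.0234 Zmed 0.0086 Zmin 0.0031 Xmax 0.1336
```

jog_arm([
  [[0, 0, 4, 0, 0, 0, 0], [0, 0, 7, 0, 0, 0, 0], [0, 0, 8, 0, 0, 0, 0], [0, 0, 8, 0, 0, 0, 0], [0, 0, 8, 0, 0, 0, 0], [0, 0, 8, 0, 0, 0, 0], [0, 0, 7, 0, 0, 0, 0], [0, 0, 5, 0, 0, 0, 0], [0, 0, 3, 0, 0, 0, 0], [0, 0, 0, 0, 0, 0, 0], [0, 0, 0, 0, 0, 0, 0], [0, 0, 0, 0, 0, 0, 0]],
])

```text
clock: 8.45
tcp_pos: [0.5051, -0.0143, 0.1106]
tool_rot: [-0.073, 0.997, -0.0, 0.0]
force: [-0.4, 0.8, -2.1]
finger_gap: 0.0239
```

```bash
python3 -c "
from hook import *
hook('s5')
s=load('s5')['pixels'];cv2.imwrite('pics/s5d.png',cv2.resize(s[180:240,180:260],(800,600),interpolation=2))"
```

```text
8.45 [ 0.5051 -0.0143  0.1106] [-0.073   0.9973 -0.0001  0.    ] [-0.4096  0.7755 -2.0604] 0.023887541326698243
0.02 35 Y 0.0040 Zmax 0.0344 Zmed 0.0317 Zmin 0.0092 Xmax 0.0295
0.03 40 Y 0.0015 Zmax 0.0344 Zmed 0.0320 Zmin 0.0102 Xmax 0.0397
0.04 36 Y 0.0022 Zmax 0.0337 Zmed 0.0314 Zmin 0.0116 Xmax 0.0495
0.05 35 Y 0.0030 Zmax 0.0336 Zmed 0.0316 Zmin 0.0088 Xmax 0.0594
0.06 32 Y 0.0004 Zmax 0.0356 Zmed 0.0326 Zmin 0.0248 Xmax 0.0699
0.07 84 Y 0.0017 Zmax 0.0356 Zmed 0.0261 Zmin 0.0073 Xmax 0.0800
0.08 8 Y 0.0005 Zmax 0.0342 Zmed 0.0227 Zmin 0.0203 Xmax 0.0895
0.09 15 Y 0.0014 Zmax 0.0429 Zmed 0.0311 Zmin 0.0278 Xmax 0.0999
0.10 62 Y 0.0003 Zmax 0.0437 Zmed 0.0329 Zmin 0.0305 Xmax 0.1099
0.11 136 Y 0.0023 Zmax 0.0449 Zmed 0.0290 Zmin 0.0130 Xmax 0.1198
0.12 39 Y -0.0001 Zmax 0.0398 Zmed 0.0254 Zmin 0.0044 Xmax 0.1300
0.13 10 Y -0.0007 Zmax 0.0178 Zmed 0.0079 Zmin 0.0025 Xmax 0.1336
0.16 1 Y 0.0238 Zmax 0.0316 Zmed 0.0316 Zmin 0.0316 Xmax 0.1699
0.17 4 Y 0.0240 Zmax 0.0332 Zmed 0.0309 Zmin 0.0292 Xmax 0.1796
0.18 4 Y 0.0232 Zmax 0.0316 Zmed 0.0308 Zmin 0.0304 Xmax 0.1878
0.19 1 Y 0.0249 Zmax 0.0305 Zmed 0.0305 Zmin 0.0305 Xmax 0.1903
```

View pics/s5d.png

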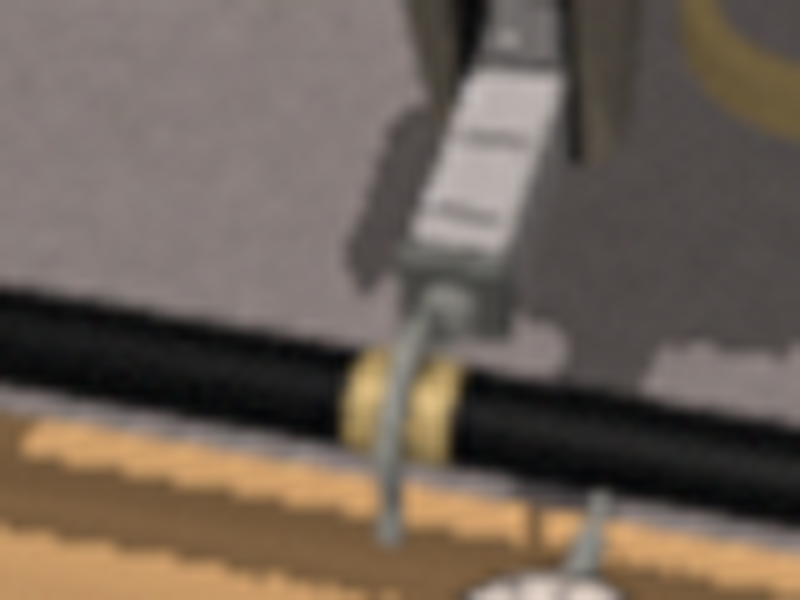

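The hook wire crosses the tape band near its middle, at (400,400) with the band spanning 343–465. The rod is still home. Now I pull, in stages.

jog_arm([
  [[0, 2, 0, 0, 0, 0, 0], [0, 3, 0, 0, 0, 0, 0], [0, 3, 0, 0, 0, 0, 0], [0, 3, 0, 0, 0, 0, 0], [0, 3, 0, 0, 0, 0, 0], [0, 3, 0, 0, 0, 0, 0], [0, 3, 0, 0, 0, 0, 0], [0, 3, 0, 0, 0, 0, 0], [0, 2, 0, 0, 0, 0, 0], [0, 0, 0, 0, 0, 0, 0], [0, 0, 0, 0, 0, 0, 0], [0, 0, 0, 0, 0, 0, 0]],
], grip_force=50)

```text
clock: 9.5
tcp_pos: [0.4815, -0.0177, 0.111]
tool_rot: [-0.073, 0.997, -0.0, 0.001]
force: [7.2, 0.5, -4.9]
finger_gap: 0.0239
```

```bash
python3 -c "
from hook import *
hook('s6')"
```

```text
9.5 [ 0.4815 -0.0177  0.111 ] [-0.073   0.9973 -0.0001  0.0014] [ 7.1969  0.5053 -4.923 ] 0.023862976700771785
0.02 34 Y 0.0016 Zmax 0.0335 Zmed 0.0318 Zmin 0.0086 Xmax 0.0295
0.03 34 Y 0.0007 Zmax 0.0345 Zmed 0.0312 Zmin 0.0089 Xmax 0.0399
0.04 39 Y 0.0028 Zmax 0.0341 Zmed 0.0313 Zmin 0.0102 Xmax 0.0499
0.05 35 Y 0.0008 Zmax 0.0337 Zmed 0.0312 Zmin 0.0099 Xmax 0.0599
0.06 27 Y -0.0001 Zmax 0.0343 Zmed 0.0324 Zmin 0.0074 Xmax 0.0699
0.07 77 Y 0.0011 Zmax 0.0351 Zmed 0.0254 Zmin 0.0081 Xmax 0.0788
0.08 16 Y 0.0006 Zmax 0.0257 Zmed 0.0233 Zmin 0.0199 Xmax 0.0891
0.09 20 Y 0.0009 Zmax 0.0290 Zmed 0.0241 Zmin 0.0122 Xmax 0.0990
0.10 6 Y 0.0006 Zmax 0.0347 Zmed 0.0263 Zmin 0.0217 Xmax 0.1098
0.11 3 Y -0.0006 Zmax 0.0444 Zmed 0.0424 Zmin 0.0400 Xmax 0.1199
0.12 45 Y 0.0007 Zmax 0.0438 Zmed 0.0317 Zmin 0.0268 Xmax 0.1293
0.13 101 Y 0.0008 Zmax 0.0430 Zmed 0.0315 Zmin 0.0235 Xmax 0.1399
0.14 94 Y 0.0007 Zmax 0.0364 Zmed 0.0237 Zmin 0.0063 Xmax 0.1495
0.15 7 Y -0.0002 Zmax 0.0113 Zmed 0.0037 Zmin 0.0022 Xmax 0.1537
0.18 1 Y 0.0249 Zmax 0.0293 Zmed 0.0293 Zmin 0.0293 Xmax 0.1899
0.19 3 Y 0.0234 Zmax 0.0308 Zmed 0.0293 Zmin 0.0292 Xmax 0.1986
```

Rod is out about 20 mm by both measures: the hook tip moved 20 mm, and the force is 7.6 N.

jog_arm([
  [[0, 2, 0, 0, 0, 0, 0], [0, 3, 0, 0, 0, 0, 0], [0, 3, 0, 0, 0, 0, 0], [0, 3, 0, 0, 0, 0, 0], [0, 3, 0, 0, 0, 0, 0], [0, 3, 0, 0, 0, 0, 0], [0, 1.5, 0, 0, 0, 0, 0], [0, 0, 0, 0, 0, 0, 0], [0, 0, 0, 0, 0, 0, 0], [0, 0, 0, 0, 0, 0, 0], [0, 0, 0, 0, 0, 0, 0], [0, 0, 0, 0, 0, 0, 0]],
])

```text
clock: 10.55
tcp_pos: [0.4649, -0.0204, 0.1115]
tool_rot: [-0.073, 0.997, -0.0, 0.003]
force: [12.5, 2.0, -6.5]
finger_gap: 0.0236
```

```bash
python3 -c "
from hook import *
hook('s7')
s=load('s7')['pixels'];cv2.imwrite('pics/s7d.png',cv2.resize(s[180:240,180:260],(800,600),interpolation=2))"
```

```text
10.55 [ 0.4649 -0.0204  0.1115] [-0.0729  0.9973 -0.0002  0.003 ] [12.5415  2.0356 -6.523 ] 0.023581353874895974
0.02 33 Y 0.0027 Zmax 0.0336 Zmed 0.0316 Zmin 0.0094 Xmax 0.0299
0.03 31 Y 0.0022 Zmax 0.0345 Zmed 0.0312 Zmin 0.0100 Xmax 0.0390
0.04 36 Y 0.0024 Zmax 0.0338 Zmed 0.0310 Zmin 0.0133 Xmax 0.0493
0.05 34 Y 0.0007 Zmax 0.0334 Zmed 0.0314 Zmin 0.0121 Xmax 0.0597
0.06 29 Y -0.0001 Zmax 0.0341 Zmed 0.0320 Zmin 0.0285 Xmax 0.0696
0.07 80 Y 0.0012 Zmax 0.0353 Zmed 0.0235 Zmin 0.0058 Xmax 0.0797
0.08 12 Y 0.0005 Zmax 0.0255 Zmed 0.0229 Zmin 0.0200 Xmax 0.0896
0.09 13 Y 0.0002 Zmax 0.0262 Zmed 0.0230 Zmin 0.0187 Xmax 0.0999
0.10 13 Y 0.0001 Zmax 0.0246 Zmed 0.0228 Zmin 0.0158 Xmax 0.1097
0.11 16 Y 0.0011 Zmax 0.0261 Zmed 0.0231 Zmin 0.0157 Xmax 0.1164
0.12 9 Y 0.0006 Zmax 0.0384 Zmed 0.0287 Zmin 0.0190 Xmax 0.1296
0.13 12 Y 0.0007 Zmax 0.0436 Zmed 0.0324 Zmin 0.0267 Xmax 0.1398
0.14 61 Y 0.0002 Zmax 0.0415 Zmed 0.0315 Zmin 0.0287 Xmax 0.1499
0.15 128 Y 0.0016 Zmax 0.0394 Zmed 0.0282 Zmin 0.0101 Xmax 0.1599
0.16 50 Y 0.0005 Zmax 0.0352 Zmed 0.0203 Zmin 0.0002 Xmax 0.1697
```

View pics/s7d.png

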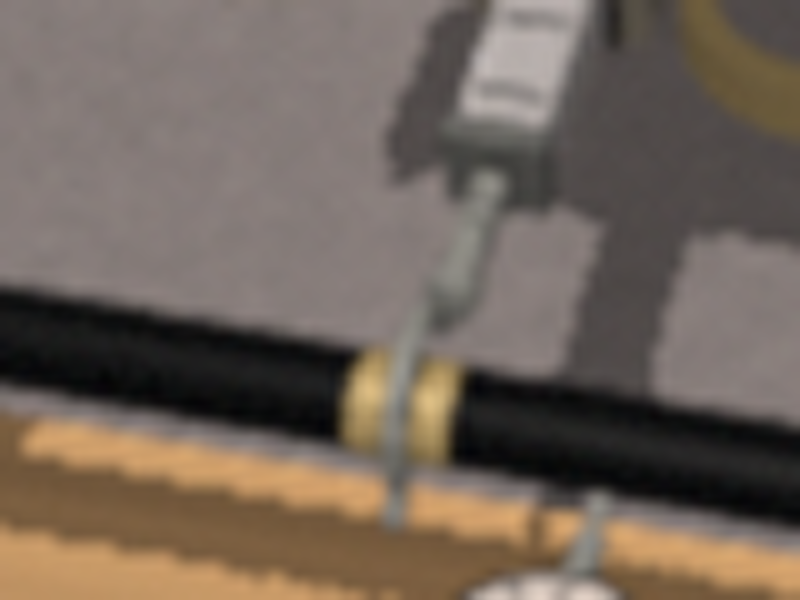

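Hook on the tape, rod level, ring about to show at the mouth (485,180). Rod ≈ 36.5 mm (tip travel and TCP travel), force 12.7 N gives 37 mm. Pull about 3.5 mm more.

jog_arm([
  [[0, 1.5, 0, 0, 0, 0, 0], [0, 1, 0, 0, 0, 0, 0], [0, 1, 0, 0, 0, 0, 0], [0, 0, 0, 0, 0, 0, 0], [0, 0, 0, 0, 0, 0, 0], [0, 0, 0, 0, 0, 0, 0], [0, 0, 0, 0, 0, 0, 0], [0, 0, 0, 0, 0, 0, 0], [0, 0, 0, 0, 0, 0, 0], [0, 0, 0, 0, 0, 0, 0], [0, 0, 0, 0, 0, 0, 0], [0, 0, 0, 0, 0, 0, 0]],
])

```text
clock: 11.6
tcp_pos: [0.4619, -0.0209, 0.1116]
tool_rot: [-0.073, 0.997, -0.0, 0.003]
force: [13.4, 2.1, -5.7]
finger_gap: 0.0235
```

```bash
python3 -c "
from hook import *
hook('s8')
hook('s8b')
s=load('s8b')['pixels'];cv2.imwrite('pics/s8d.png',cv2.resize(s[180:240,180:260],(800,600),interpolation=2))"
```

```text
11.6 [ 0.4619 -0.0209  0.1116] [-0.073   0.9973 -0.0002  0.0034] [13.3753  2.0611 -5.7301] 0.02353208846314723
0.02 33 Y 0.0023 Zmax 0.0348 Zmed 0.0314 Zmin 0.0151 Xmax 0.0299
0.03 33 Y 0.0012 Zmax 0.0348 Zmed 0.0309 Zmin 0.0143 Xmax 0.0396
0.04 35 Y 0.0010 Zmax 0.0339 Zmed 0.0305 Zmin 0.0113 Xmax 0.0497
0.05 32 Y 0.0014 Zmax 0.0339 Zmed 0.0307 Zmin 0.0168 Xmax 0.0599
0.06 27 Y 0.0017 Zmax 0.0345 Zmed 0.0322 Zmin 0.0148 Xmax 0.0699
0.07 76 Y 0.0003 Zmax 0.0345 Zmed 0.0236 Zmin 0.0067 Xmax 0.0780
0.08 14 Y 0.0004 Zmax 0.0251 Zmed 0.0230 Zmin 0.0170 Xmax 0.0891
0.09 14 Y 0.0002 Zmax 0.0255 Zmed 0.0230 Zmin 0.0174 Xmax 0.1000
0.10 10 Y -0.0003 Zmax 0.0270 Zmed 0.0221 Zmin 0.0202 Xmax 0.1083
0.11 21 Y 0.0011 Zmax 0.0268 Zmed 0.0236 Zmin 0.0135 Xmax 0.1193
0.12 5 Y 0.0012 Zmax 0.0334 Zmed 0.0224 Zmin 0.0195 Xmax 0.1284
0.13 7 Y 0.0006 Zmax 0.0401 Zmed 0.0368 Zmin 0.0285 Xmax 0.1371
0.14 46 Y -0.0002 Zmax 0.0429 Zmed 0.0306 Zmin 0.0257 Xmax 0.1499
0.15 94 Y 0.0018 Zmax 0.0403 Zmed 0.0302 Zmin 0.0224 Xmax 0.1599
0.16 103 Y 0.0004 Zmax 0.0380 Zmed 0.0228 Zmin 0.0045 Xmax 0.1698
0.17 6 Y -0.0
[... 509 characters left out ...]
Zmax 0.0373 Zmed 0.0245 Zmin 0.0051 Xmax 0.0800
0.08 12 Y -0.0006 Zmax 0.0251 Zmed 0.0229 Zmin 0.0205 Xmax 0.0894
0.09 14 Y 0.0006 Zmax 0.0242 Zmed 0.0229 Zmin 0.0167 Xmax 0.0999
0.10 12 Y -0.0001 Zmax 0.0244 Zmed 0.0220 Zmin 0.0201 Xmax 0.1087
0.11 20 Y 0.0009 Zmax 0.0259 Zmed 0.0234 Zmin 0.0125 Xmax 0.1200
0.12 4 Y 0.0015 Zmax 0.0294 Zmed 0.0233 Zmin 0.0201 Xmax 0.1288
0.13 7 Y 0.0006 Zmax 0.0397 Zmed 0.0370 Zmin 0.0285 Xmax 0.1369
0.14 43 Y 0.0004 Zmax 0.0432 Zmed 0.0309 Zmin 0.0267 Xmax 0.1493
0.15 100 Y 0.0017 Zmax 0.0427 Zmed 0.0309 Zmin 0.0110 Xmax 0.1600
0.16 101 Y 0.0005 Zmax 0.0391 Zmed 0.0225 Zmin 0.0049 Xmax 0.1700
0.17 5 Y -0.0013 Zmax 0.0062 Zmed 0.0012 Zmin -0.0024 Xmax 0.1733
```

View pics/s8d.png

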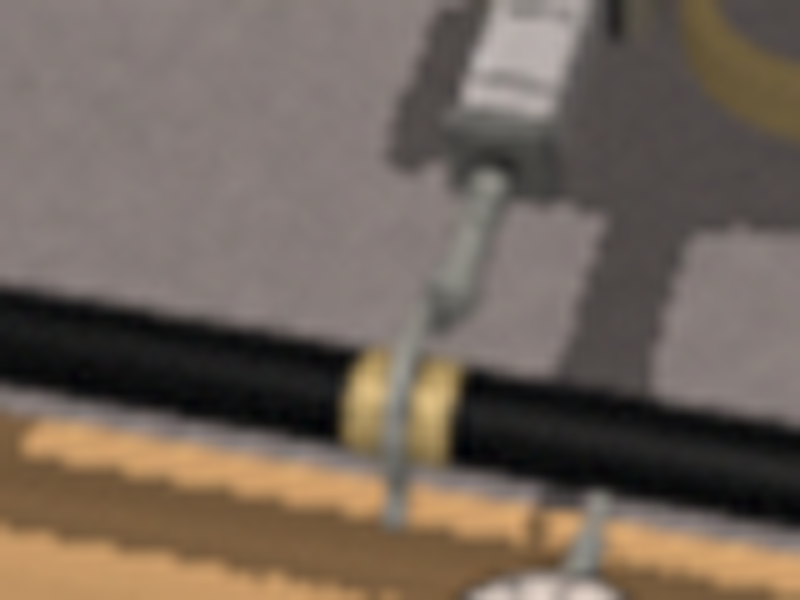

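The dark ring now stands at the mouth at (497,160), and the hook is on the tape at (400,400). The tip moved 39.6 mm, force is about 13.3 N, and the arm is still. Handing in.

```bash
python3 -c "
from h import *
print(r.job_done())"
```

```text
the job is handed in; nothing more can be done
None
```

The test load is on the tube and I handed the job in at about 11.7 s, still holding the pull. No verdict comes back, so what follows is my own last checks.

I took the balance from the wooden cradle, hooked it over the bare tube about 58 mm to the side of the tape away from the dial, and slid it onto the tape with the rod home. I then pulled it back towards the robot in stages.

**Rod:** out about 39.6 mm by the movement of the hook tip. The pull of 13.1–13.5 N agrees, giving about 39–40 mm. The dark ring shows at the mouth of the case.

**Hook:** on the tape near the middle of the band. The balance is level and square to the tube within about 0.01 rad, with its axis about 130 mm above the bench.

**Grip:** held at 50 N with no sign of slip, and the arm was still.

**Disagreements:** the scene and top cameras differed by about 3–4 mm on where the tube lies, which is within the hook's play. The wrist force also showed about 3–4 N downward beyond the balance's weight; I did not find the cause.

**Not measured at the end:** I did not re-measure the dial, the tin, the tape roll or the cup. Nothing touched them in the pictures I viewed, though the last ones were crops that show only part of the scene.

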